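# Hang the blue pot between its neighbours on the low rail

### The arm

A 6-joint arm with a two-finger parallel gripper is mounted at the origin on a cart in front of the work surface, level with it; the furniture and walls round the work are solid. World frame = base frame: x ahead of the robot, y to its left, z up, the work surface at z = 0. Lengths are in m, angles in rad, forces in N, time in s.
With the tool pointing down it reaches from about 0.4 to 0.825 m from the base axis. Payload 7 kg.
Tool frame: the origin (TCP) lies midway between the tips of the shut fingers; the grasp point (between the pads) lies 19 mm behind it; z points along the fingers, y is the line along which they close (so a half turn about z gives the same grasp; the last joint's range is limited). The gripper opens to 88 mm and grips with 3 to 60 N. Pads are 19 mm wide; open, the fingers measure 130 mm over their backs; the gripper's body (78 mm by 193 mm) begins 47 mm behind the grasp point.
Start: joints at [1.585, 0.359, 0.012, 0, -1.224, -0.288], TCP at [0.183, 0.65, 0.227] pointing down, gripper open.
Joint ranges: [-3.07, 3.07], [-1.43, 2.12], [-1.02, 1.25], [-3.03, 1.67], [-3.05, -0], [-3.03, 3.03]. Speed limits (rad/s): [2.39, 2.39, 3.01, 3.14, 3.14, 3.14].

### API

Orientations are given as [roll, pitch, yaw] about the fixed x, y, z axes, in that order (R = Rz(yaw) Ry(pitch) Rx(roll)).
In Python, from station import get_state, grab_frame, calibration, job_done, boxes_of, regions_of, spot_point gives the robot as it stands. The module is installed in compiled form; this text tells all that it offers.
- The arm moves only by the tool arm_command, never from a script. Its argument "commands" is a list of rows, each an object of numbers: "tx", "ty", "tz": the shift along the tool's x, y, z each as a share of 25 cm, from -1 to 1; "twist": the turn about the tool's z as a share of 180 degrees, from -1 to 1. A call has exactly 8 rows; each row is the pose to reach, as a shift and turn from the pose commanded when the call began, along the tool's axes at that moment, turning the shorter way round; what a row does not reach only later rows make up. A row lasts 1/12 s, in which the tool goes at most 41.7 mm and 7.16 degrees, less where a joint would pass 70% of its speed; a pose out of reach is approached as far as the arm can. A call with a number of a shift or a turn outside -1 to 1 is refused whole. A call with a gripper value outside its range is refused whole. "claw" is the opening, from 0 (shut) to 1 (fully open), set as the call begins (left out, the last holds). The fingers move at their own pace and stop on an object; "grip_force" is the grip in N (left out, the last holds). Time passes only in rows, so rows that repeat a pose let the fingers close, or fill a call up. It gives the time, the measured TCP pose, the force, the opening and the grip force at its end, in the units of the state.
- get_state(): the state, without advancing time (a new reading comes with each control period).
- grab_frame(name): name is "scene" or "top"; returns the picture (420x560x3 uint8, red, green, blue); there is no depth.
- calibration(name): a dict with "camera_matrix" (3x3 intrinsics, pixels), "k1" (the pictures are not rectified: a ray, as slopes to the right and down, at radius r is drawn at 1 + k1 r^2 times it, then the intrinsics apply), "extrinsics" (4x4, takes a point from camera to world coordinates). Camera axes: x right, y down, z forward; pixel columns grow to the right and rows downward; lengths in m; the calibration is good to about 2 mm. A picture is of the moment at which its call begins. calibration takes no time and is no camera call.
- job_done(): hands the job in; it is judged then, once.
Trained networks look in the newest picture that a camera, given by its name, has taken for a name from the list of things; names that differ only in an ending like _2 or _b are one class to them, and where a whole thing is asked for, a point or a joint stands for the part that bears it (a point fixed in the world has none). Each returns a list of dicts, best first, with "score" (0 to 1); they miss things now and then, are a little off and sometimes report something else, mostly with a low value. They report only what shows in the picture. A call takes as long as a camera call. They do not tell look-alikes from the thing itself.
- boxes_of(query, camera): "rect" ([left, top, right, bottom] in pixels, round what is visible of it).
- regions_of(query, camera): "region" (420x560 bool, what is visible of it) and "rect" ([left, top, right, bottom] in pixels, round what is visible of it).
- spot_point(query, camera): "uv" ([column, row] in pixels: a listed point, or the origin of a listed thing).
The state is a dict: "t": time; "q": joint angles; "qd": joint speeds; "joint_efforts": joint torques, N m; "eef_pos": TCP position; "ee_rot": TCP orientation; "force": force on the tool from outside, world axes, zero at the start; "moment": the same for the moment, N m; "width": finger opening in m; "gripper_force": force on a finger pad.
Only numpy, scipy, OpenCV 4.12 (cv2) and the standard library are available. Lean on these libraries where they do the work, as an engineer would, in place of code of your own. Each camera call takes 0.05 s, during which the arm holds its last target. There are 200 camera calls.

### The job

Hang the blue hook-on pot by its hook on the top bar of the low steel rail, in the gap between the two white pots and facing the same way as they do. Lower it in from above without knocking the white pots off or pushing them along the rail, and leave it hanging upright and still.

Things in the scene. Friction and masses are not known exactly. Their poses are not given: they have to be found in the camera images.
- blue_pot_mid (a point): Blue pot to hang, 60 to 130 g, on the table (an identical orange one is not needed): open box 44x44x50 mm, a strap at its back (+x) bends over into a hook, topped by a grip tab; 130 mm tall. Point: on the box's axis, 65 mm up. x: front (paper card) to back, z up. Tab: 10 mm thick (x), 26 wide (y), 40 tall, middle 25 mm behind (+x) and 45 mm above the point; pinch it from above, across its thickness.
- white_left_mid (a point): White pot hanging left (+y) of the gap, loose, box on the robot's side; same shape and point as the blue one. All hooks open downward: crown underside 23 mm above the point; the room for the bar lies 22 to 34 mm behind the point at the crown, widening to 22 to 53 mm at the mouth 32 mm lower. Hung, the point is 27 mm in front of the bar's axis and 23 mm below the bar's top.
- white_right_mid (a point): White pot hanging right (-y) of the gap, loose; same shape, size and point as the others. The free gap between the facing sides of the two white boxes is 72 to 106 mm wide; the blue pot's box takes 44 mm of it.
- rail_mid (a point): Low steel rail, fixed to the table: two round bars 10 mm thick, 260 mm long, between posts 115 mm high. Point: middle of the top bar's length, on top of it, 105 mm above the table. y along the bar, x level and across it, away from the robot. The second bar lies 60 mm straight below; the backs of hanging pots rest on it.
Mind the look-alikes: they are no part of the job. Leave any black or red look-alike of the part that bears blue_pot_mid alone.

How it is judged:
At the end, for the whole second after the job is handed in: Blue point 15-42 mm before the bar axis on the robot's side, 12-34 mm below the bar top, within 115 mm of both white points; upright and square to the rail within 0.2 rad, at rest; each white pot within 30 mm of its start (x of blue_pot_mid in the frame of rail_mid between -0.042 and -0.015 m and z of blue_pot_mid in the frame of rail_mid between -0.034 and -0.012 m and horizontal distance between blue_pot_mid and white_left_mid below 0.115 m and horizontal distance between blue_pot_mid and white_right_mid below 0.115 m and angle between blue_pot_mid's own z axis and vertical below 0.2 rad and angle between the y axis of blue_pot_mid and the y axis of rail_mid, either way round below 0.2 rad and linear speed of blue_pot below 0.02 m/s and distance of each of white_left_mid, white_right_mid from where it was at the start of the episode below 0.03 m); the robot touches nothing.
It fails at once if a white pot is knocked off or shifted by more than 40 mm (distance of any of white_left_mid, white_right_mid from where it was at the start of the episode above 0.04 m).
It also fails if it takes over 42 s, if anything falls off the work surface, if the arm or the gripper's body presses on something with over 40 N, if the wrist force passes 120 N, or if a joint passes its speed limit or range.

## Working session

There is one attempt and no reset: what is moved stays moved. The work goes in short steps, Python scripts to look and compute and a tool call to move; the robot and the scene stay as the last step left them, time stands still between calls to the robot, and variables do not carry over. Pictures are saved under pics/ and viewed, at most 10 in all, crops included, and the job is handed in when it is done.

Besides the shell and the picture viewer there is one more tool, called after ">>>" as name(argument=value, ...) on one line, values as JSON. arm_command: Moves the arm, as the interface text tells. Shift numbers are shares of 25 cm and turn numbers shares of 180 degrees, none past 1 either way. Its arguments: {"type":"object","properties":{"commands":{"type":"array"},"claw":{"type":"number"},"grip_force":{"type":"number"}},"required":["commands"]}

```bash
mkdir -p pics
cat > h.py <<'E'
import numpy as np, cv2
from station import *
def ray(cam,uv):
    c=calibration(cam);K=np.array(c["camera_matrix"]);T=np.array(c["extrinsics"])
    d=np.array([(uv[0]-K[0,2])/K[0,0],(uv[1]-K[1,2])/K[1,1]]);s=d.copy()
    for _ in range(20): s=d/(1+c["k1"]*(s@s))
    return T[:3,3],T[:3,:3]@np.array([s[0],s[1],1])
def atz(cam,uv,z):
    o,d=ray(cam,uv);return o+d*(z-o[2])/d[2]
def proj(cam,p):
    c=calibration(cam);K=np.array(c["camera_matrix"]);T=np.array(c["extrinsics"])
    q=T[:3,:3].T@(np.array(p)-T[:3,3]);s=q[:2]/q[2];s=s*(1+c["k1"]*(s@s))
    return np.array([K[0,0]*s[0]+K[0,2],K[1,1]*s[1]+K[1,2]])
def tri(a,b):
    o1,d1=ray("scene",a);o2,d2=ray("top",b)
    d1/=np.linalg.norm(d1);d2/=np.linalg.norm(d2)
    t=np.linalg.lstsq(np.c_[d1,-d2],o2-o1,rcond=None)[0]
    p,q=o1+t[0]*d1,o2+t[1]*d2
    return (p+q)/2,np.linalg.norm(p-q)
def save(cam,n):
    f=grab_frame(cam);cv2.imwrite(f"pics/{n}.png",f[:,:,::-1]);return f
E
python3 - <<'E'
from h import *
np.set_printoptions(precision=4,suppress=True)
for c in("scene","top"):
    save(c,c+"0");print(c,np.array(calibration(c)["extrinsics"])[:3,3])
    for n in("blue_pot_mid","white_left_mid","white_right_mid","rail_mid"):
        print(n,[(np.round(r["uv"],1).tolist(),round(r["score"],2)) for r in spot_point(n,c)])
s=get_state();print(s["t"],s["eef_pos"],s["ee_rot"],s["width"])
E
```

```text
scene [-0.1288 -0.7393  1.1506]
blue_pot_mid [([183.9, 164.5], 0.66), ([211.3, 186.5], 0.56)]
white_left_mid [([273.6, 186.7], 0.86), ([215.3, 156.1], 0.3)]
white_right_mid [([317.1, 210.5], 0.82)]
rail_mid [([299.3, 191.5], 0.97)]
top [0.3083 0.0565 1.215 ]
blue_pot_mid [([163.9, 197.6], 0.91), ([209.9, 227.9], 0.9), ([195.2, 153.2], 0.74), ([152.7, 239.3], 0.63)]
white_left_mid [([261.0, 173.1], 0.76)]
white_right_mid [([323.9, 162.7], 0.79)]
rail_mid [([291.8, 149.4], 0.65)]
0.5 [0.1825 0.6498 0.2265] [ 3.1415  0.     -0.2738] 0.08745479684185667
```

View pics/scene0.png

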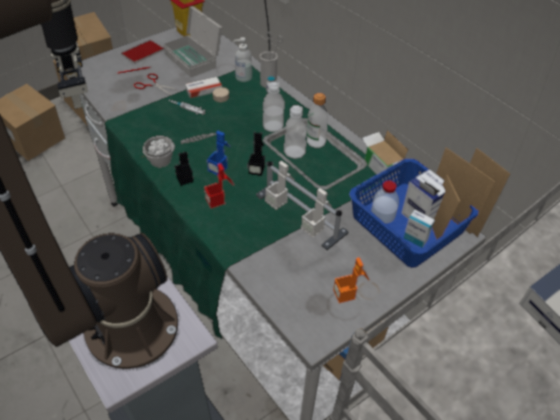

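View pics/top0.png

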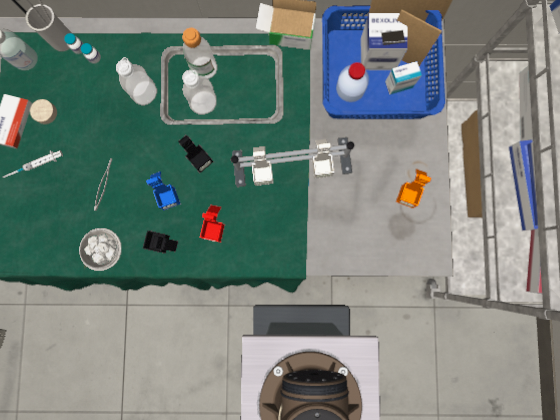

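The scene view has the blue pot near (217,158), red near (216,190), and the rail running from (265,193) to (338,213). In the top view, blue is near (163,192), its hook up-left at (153,178), and the white pots are near (262,170) and (323,160). The top-view network hit at (163.9,197.6) is the blue pot. Next I'll zoom in to get its yaw and the rail's.

Run:
```python
from h import *
np.set_printoptions(precision=4,suppress=True)
t=cv2.imread("pics/top0.png");s=cv2.imread("pics/scene0.png")
a=cv2.resize(t[165:220,135:195],None,fx=6.5,fy=6.5,interpolation=cv2.INTER_CUBIC)
b=cv2.resize(s[125:180,195:245],None,fx=6.5,fy=6.5,interpolation=cv2.INTER_CUBIC)
cv2.imwrite("pics/z.png",np.hstack([a,b]))
cv2.imwrite("pics/r.png",cv2.resize(t[130:200,225:365],None,fx=5.7,fy=5.7,interpolation=cv2.INTER_CUBIC))
print(tri((215.3,156.1),(163.9,197.6)),tri((273.6,186.7),(261,173.1)),tri((317.1,210.5),(323.9,162.7)),tri((299.3,191.5),(291.8,149.4)))
print(atz("top",(163.9,197.6),.065),atz("top",(261,173.1),.082),atz("top",(323.9,162.7),.082),atz("top",(291.8,149.4),.105))
```

```text
(array([0.4656, 0.3374, 0.062 ]), np.float64(0.0006708024760911017)) (array([0.5191, 0.1143, 0.0812]), np.float64(0.0018103201991899992)) (array([ 0.547 , -0.0311,  0.0916]), np.float64(0.010283951631172477)) (array([0.5657, 0.0478, 0.0914]), np.float64(0.01580320035342531))
[0.4649 0.3368 0.065 ] [0.5198 0.1138 0.082 ] [ 0.5444 -0.0292  0.082 ] [0.5697 0.0442 0.105 ]
```

View pics/z.png

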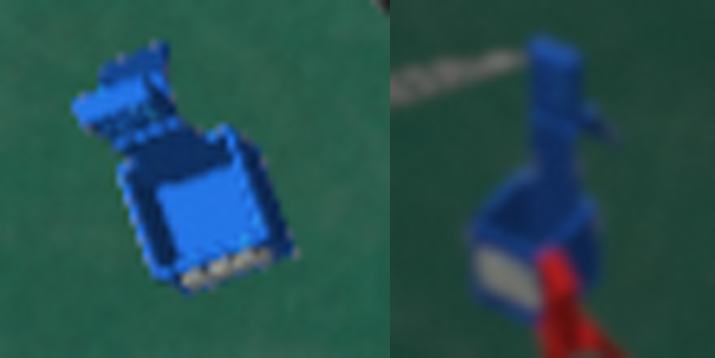

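View pics/r.png

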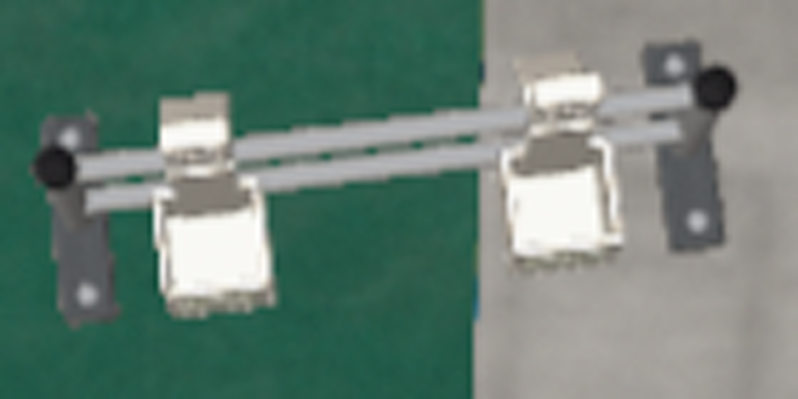

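```bash
cat > fit.py <<'E'
from h import *
from scipy.optimize import minimize
def V(x0,x1,w,z0,z1,dx=0): # box verts rel point; dx shifts the bottom
    return np.array([[x+(dx if z==z0 else 0),y,z] for x in(x0,x1) for y in(-w,w) for z in(z0,z1)])
M=[V(-.022,.022,.022,-.065,-.015),V(.018,.022,.013,-.065,.025),V(.02,.03,.013,.025,.065),V(.018,.036,.013,.023,.028),V(.034,.037,.013,-.009,.025,.019)]
S=8
def sil(cam,p,yaw,off,size):
    R=cv2.Rodrigues(np.array([0,0,yaw]))[0];im=np.zeros(size,np.uint8)
    for v in M:
        u=np.array([proj(cam,p+R@q) for q in v])
        cv2.fillConvexPoly(im,cv2.convexHull(np.int32((u-off+.5)*S)),1)
    return im
def fit(cam,mask,off,x0,z):
    m=cv2.resize(mask.astype(np.uint8)*255,None,fx=S,fy=S,interpolation=cv2.INTER_LINEAR)>127
    def f(a):
        s=sil(cam,np.array([a[0],a[1],z]),a[2],off,m.shape)>0
        return -(s&m).sum()/(s|m).sum()
    return min((minimize(f,[x0[0],x0[1],y],method="Nelder-Mead",options=dict(initial_simplex=np.array([[x0[0],x0[1],y],[x0[0]+.008,x0[1],y],[x0[0],x0[1]+.008,y],[x0[0],x0[1],y+.15]]),xatol=1e-4,fatol=1e-4)) for y in x0[2]),key=lambda r:r.fun)
def bluemask(cam,box):
    f=cv2.imread(f"pics/{cam}.png") if isinstance(cam,str) else cam
    l,t,r,b=box;c=f[t:b,l:r].astype(int);return (c[...,0]>c[...,1]+25)&(c[...,0]>c[...,2]+40)
E
python3 - <<'E'
from fit import *
np.set_printoptions(precision=4,suppress=True)
m=bluemask("top0",(135,165,195,220));print(m.sum())
r=fit("top",m,np.array([135,165]),[.465,.337,[.2,.35,.5]],.065);print(r.x,r.fun)
c=lambda x,y:(225+x/5.7-.4,130+y/5.7-.4)
A=atz("top",c(55,167),.115);B=atz("top",c(715,88),.115);print(A,B,np.linalg.norm(A-B),(A+B)/2)
d=(A-B)/np.linalg.norm(A-B);print("rail yaw",np.arctan2(-d[0],d[1]))
for a in((90,164),(680,97),(300,143),(450,124)):
    print("bar",atz("top",c(*a),.103))
f=cv2.imread("pics/top0.png")
for n,(l,t,rr,b) in(("L",(248,143,276,188)),("R",(310,137,336,179))):
    q=f[t:b,l:rr].astype(int);m=(q.min(2)>150)&(q.max(2)-q.min(2)<40)
    x0=[.52,.114] if n=="L" else [.544,-.029]
    r=fit("top",m,np.array([l,t]),x0+[[-.1]],.082);print(n,r.x,r.fun)
    print("tab",atz("top",c(*((194,130) if n=="L" else (565,88))),.147))
E
```

```text
633Traceback (most recent call last):
  File "<stdin>", line 4, in <module>
  File "fit.py", line 18, in fit
    return min((minimize(f,[x0[0],x0[1],y],method="Nelder-Mead",options=dict(initial_simplex=np.array([[x0[0],x0[1],y],[x0[0]+.008,x0[1],y],[x0[0],x0[1]+.008,y],[x0[0],x0[1],y+.15]]),xatol=1e-4,fatol=1e-4)) for y in x0[2]),key=lambda r:r.fun)
  File "fit.py", line 18, in <genexpr>
    return min((minimize(f,[x0[0],x0[1],y],method="Nelder-Mead",options=dict(initial_simplex=np.array([[x0[0],x0[1],y],[x0[0]+.008,x0[1],y],[x0[0],x0[1]+.008,y],[x0[0],x0[1],y+.15]]),xatol=1e-4,fatol=1e-4)) for y in x0[2]),key=lambda r:r.fun)
                ~~~~~~~~^^^^^^^^^^^^^^^^^^^^^^^^^^^^^^^^^^^^^^^^^^^^^^^^^^^^^^^^^^^^^^^^^^^^^^^^^^^^^^^^^^^^^^^^^^^^^^^^^^^^^^^^^^^^^^^^^^^^^^^^^^^^^^^^^^^^^^^^^^^^^^^^^^^^^^^^^^^^^^^^^^^^^^^^^^^^^^^^^^^^^^
    res = _minimize_neldermead(fun, x0, args, callback, bounds=bounds,
                               **options)
    fsim[j] = func(sim[j])
              ~~~~^^^^^^^^
    fx = function(np.copy(x), *(wrapper_args + args))
  File "fit.py", line 16, in f
    s=sil(cam,np.array([a[0],a[1],z]),a[2],off,m.shape)>0
      ~~~^^^^^^^^^^^^^^^^^^^^^^^^^^^^^^^^^^^^^^^^^^^^^^
  File "fit.py", line 10, in sil
    u=np.array([proj(cam,p+R@q) for q in v])
                ~~~~^^^^^^^^^^^
  File "h.py", line 11, in proj
    c=calibration(cam);K=np.array(c["camera_matrix"]);T=np.array(c["extrinsics"])
ValueError: time passes only in moves, steps and waits
```

```bash
sed -i 's/^def ray/import functools; calibration=functools.cache(calibration)\ndef ray/' h.py
sed -i 's/&(c\[...,0\]>c\[...,2\]+40)/\&(c[...,0]>c[...,2]+40)|((c[...,2]>c[...,1])\&(c[...,2]>70))/' fit.py
cat > m.py <<'E'
from fit import *
np.set_printoptions(precision=4,suppress=True)
m=bluemask("top0",(140,168,185,215));print(m.sum())
r=fit("top",m,np.array([140,168]),[.465,.337,[.2,.35,.5]],.065);print(r.x,r.fun)
c=lambda x,y:(225+x/5.7-.4,130+y/5.7-.4)
A=atz("top",c(55,167),.115);B=atz("top",c(715,88),.115);print(A,B,np.linalg.norm(A-B),(A+B)/2)
d=(A-B)/np.linalg.norm(A-B);print("rail yaw",np.arctan2(-d[0],d[1]))
for a in((90,164),(680,97),(300,143),(450,124)):
    print("bar",atz("top",c(*a),.103))
f=cv2.imread("pics/top0.png")
for n,(l,t,rr,b) in(("L",(248,143,276,188)),("R",(310,137,336,179))):
    q=f[t:b,l:rr].astype(int);m=(q.min(2)>150)&(q.max(2)-q.min(2)<40)
    x0=[.52,.114] if n=="L" else [.544,-.029]
    r=fit("top",m,np.array([l,t]),x0+[[-.1]],.082);print(n,r.x,r.fun)
    print("tab",atz("top",c(*((194,130) if n=="L" else (565,88))),.147))
E
python3 m.py
```

```text
633
[0.473  0.3417 0.351 ] -0.8919835150226004
[0.5453 0.1717 0.115 ] [ 0.5777 -0.0848  0.115 ] 0.25859947963028285 [0.5615 0.0434 0.115 ]
rail yaw 0.1253548511024785
bar [0.5492 0.1593 0.103 ]
bar [ 0.5769 -0.0726  0.103 ]
bar [0.5579 0.0768 0.103 ]
bar [0.5657 0.0179 0.103 ]
L [0.5312 0.1142 0.1315] -0.6173369950389794
tab [0.5529 0.1161 0.147 ]
R [ 0.5489 -0.0196  0.2665] -0.5470909193182457
tab [ 0.5696 -0.0241  0.147 ]
```

```bash
cat > o.py <<'E'
from fit import *
a=cv2.resize(cv2.imread("pics/top0.png")[168:215,140:185],None,fx=S,fy=S,interpolation=cv2.INTER_CUBIC)
b=cv2.resize(cv2.imread("pics/scene0.png")[125:180,195:240],None,fx=S,fy=S,interpolation=cv2.INTER_CUBIC)
def ol(im,cam,off,p,yaw):
    R=cv2.Rodrigues(np.array([0,0,yaw]))[0]
    for v,col in zip(M,[(0,255,255),(255,255,0),(0,0,255),(255,0,255),(255,255,255)]):
        u=np.int32([(proj(cam,p+R@q)-off+.5)*S for q in v])
        for i in range(8):
            for j in range(i):
                if bin(i^j).count("1")==1: cv2.line(im,tuple(map(int,u[i])),tuple(map(int,u[j])),col,1)
    return im
p=np.array([.473,.3417,.065])
ol(a,"top",np.array([140,168]),p,.351);ol(b,"scene",np.array([195,125]),p,.351)
b=b[:a.shape[0]] if b.shape[0]>a.shape[0] else b
cv2.imwrite("pics/o.png",np.hstack([a,b]))
print(atz("top",(153.1,180),.13))
E
python3 o.py
```

```text
[0.49459134 0.34590074 0.13      ]
```

View pics/o.png

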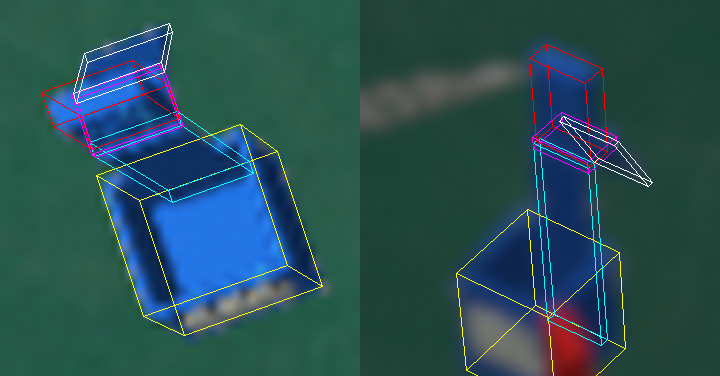

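>>> arm_command(commands=[{"tx":0.766,"ty":0.412,"tz":0,"twist":0.15},{"tx":0.766,"ty":0.412,"tz":0,"twist":0.15},{"tx":0.766,"ty":0.412,"tz":0,"twist":0.15},{"tx":0.766,"ty":0.412,"tz":0,"twist":0.15},{"tx":0.766,"ty":0.412,"tz":0,"twist":0.15},{"tx":0.766,"ty":0.412,"tz":0,"twist":0.15},{"tx":0.766,"ty":0.412,"tz":0,"twist":0.15},{"tx":0.766,"ty":0.412,"tz":0,"twist":0.15}], claw=0.7)

```text
t: 1.17
eef_pos: [0.3396, 0.4986, 0.2269]
ee_rot: [-3.141, 0.0, -0.747]
force: [-0.3, -0.5, 1.0]
width: 0.0613
gripper_force: 0.0
```

```bash
cat > go.py <<'E'
import sys,numpy as np
from station import get_state
s=get_state();x,y,z,w=map(float,sys.argv[1:5]);p=np.array(s["eef_pos"]);r=s["ee_rot"];yaw=r[2]
d=np.array([x,y,z])-p
print("t",round(s["t"],2),"pos",p.round(4),"rot",np.round(r,3),"F",np.round(s["force"],1),"w",round(s["width"],4))
dy=(w-yaw+np.pi)%(2*np.pi)-np.pi
print("tx %.3f ty %.3f tz %.3f twist %.3f"%((d[0]*np.cos(yaw)+d[1]*np.sin(yaw))/.25,(d[0]*np.sin(yaw)-d[1]*np.cos(yaw))/.25,-d[2]/.25,-dy/np.pi))
E
python3 go.py .4955 .348 .20 -1.22
```

```text
t 1.17 pos [0.3396 0.4986 0.2269] rot [-3.141  0.    -0.747] F [-0.3 -0.5  1. ] w 0.0613
tx 0.867 ty 0.019 tz 0.108 twist 0.151
```

>>> arm_command(commands=[{"tx":0.867,"ty":0.019,"tz":0.108,"twist":0.151},{"tx":0.867,"ty":0.019,"tz":0.108,"twist":0.151},{"tx":0.867,"ty":0.019,"tz":0.108,"twist":0.151},{"tx":0.867,"ty":0.019,"tz":0.108,"twist":0.151},{"tx":0.867,"ty":0.019,"tz":0.108,"twist":0.151},{"tx":0.867,"ty":0.019,"tz":0.108,"twist":0.151},{"tx":0.867,"ty":0.019,"tz":0.108,"twist":0.151},{"tx":0.867,"ty":0.019,"tz":0.108,"twist":0.151}])

```text
t: 1.83
eef_pos: [0.4952, 0.3489, 0.1992]
ee_rot: [3.141, -0.0, -1.22]
force: [-0.0, -0.4, 0.8]
width: 0.061
gripper_force: 0.0
```

```bash
python3 go.py .4955 .348 .099 -1.22
python3 - <<'E'
from h import *
s=save("scene","s1")
cv2.imwrite("pics/s1c.png",cv2.resize(s[100:190,170:270,::-1],None,fx=6,fy=6,interpolation=cv2.INTER_CUBIC))
E
```

```text
t 1.83 pos [0.4952 0.3489 0.1992] rot [ 3.141 -0.    -1.22 ] F [-0.  -0.4  0.8] w 0.061
tx 0.004 ty 0.000 tz 0.401 twist 0.000
```

View pics/s1c.png

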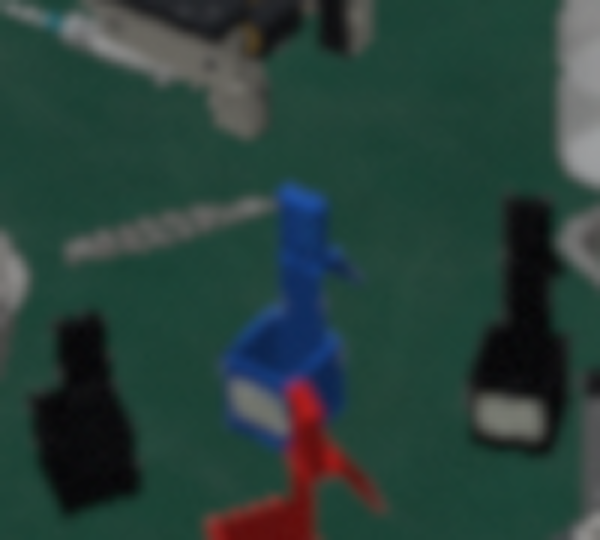

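The fingers straddle the blue tab: tips at about (240,115) and (345,30) in the crop, tab at (303,190). I'll descend and grasp.

>>> arm_command(commands=[{"tz":0.1},{"tz":0.2},{"tz":0.3},{"tz":0.36},{"tz":0.4},{"tz":0.4},{"tz":0.4},{"tz":0.4}])

```text
invalid input
```

>>> arm_command(commands=[{"tz":0},{"tz":0},{"tz":0},{"tz":0},{"tz":0},{"tz":0},{"tz":0},{"tz":0}], claw=0, grip_force=20)

```text
invalid input
```

>>> arm_command(commands=[{"tz":-0.02},{"tz":-0.08},{"tz":-0.16},{"tz":-0.26},{"tz":-0.36},{"tz":-0.46},{"tz":-0.56},{"tz":-0.64}])

```text
invalid input
```

```bash
python3 go.py .5582 .0454 .27 -1.447
python3 - <<'E'
from h import *
s=save("scene","s2");t=save("top","t2")
u=proj("scene",get_state()["eef_pos"]);v=proj("top",get_state()["eef_pos"]);print(u,v)
cr=lambda f,u,n:cv2.resize(f[int(u[1])-20:int(u[1])+70,int(u[0])-50:int(u[0])+50,::-1] if n else f[int(u[1])-45:int(u[1])+45,int(u[0])-50:int(u[0])+50,::-1],None,fx=4,fy=4,interpolation=cv2.INTER_CUBIC)
cv2.imwrite("pics/g.png",np.hstack([cr(s,u,1),cr(t,v,0)]))
E
```

```text
t 1.88 pos [0.4948 0.3495 0.1994] rot [ 3.141  0.    -1.219] F [-0.9  0.3  0.7] w 0.0616
tx 1.229 ty 0.181 tz -0.282 twist 0.073
[218.33577378 113.941821  ] [142.25812728 174.26245867]
```

View pics/g.png

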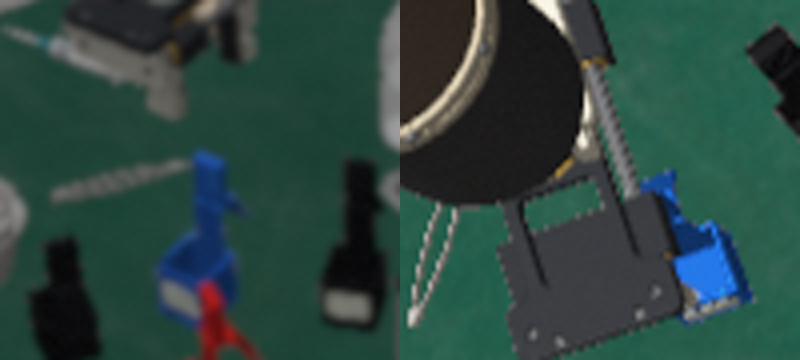

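All three moves were refused because every row needs all four keys. Nothing moved: the pot is still standing and the gripper is still open above it.

>>> arm_command(commands=[{"tx":0.004,"ty":0,"tz":0.1,"twist":0},{"tx":0.004,"ty":0,"tz":0.2,"twist":0},{"tx":0.004,"ty":0,"tz":0.3,"twist":0},{"tx":0.004,"ty":0,"tz":0.36,"twist":0},{"tx":0.004,"ty":0,"tz":0.4,"twist":0},{"tx":0.004,"ty":0,"tz":0.4,"twist":0},{"tx":0.004,"ty":0,"tz":0.4,"twist":0},{"tx":0.004,"ty":0,"tz":0.4,"twist":0}])

```text
t: 2.65
eef_pos: [0.4959, 0.3486, 0.1009]
ee_rot: [-3.14, 0.001, -1.218]
force: [-0.1, -0.1, 0.5]
width: 0.0611
gripper_force: 0.0
```

>>> arm_command(commands=[{"tx":0,"ty":0,"tz":0,"twist":0},{"tx":0,"ty":0,"tz":0,"twist":0},{"tx":0,"ty":0,"tz":0,"twist":0},{"tx":0,"ty":0,"tz":0,"twist":0},{"tx":0,"ty":0,"tz":0,"twist":0},{"tx":0,"ty":0,"tz":0,"twist":0},{"tx":0,"ty":0,"tz":0,"twist":0},{"tx":0,"ty":0,"tz":0,"twist":0}], claw=0, grip_force=20)

```text
t: 3.32
eef_pos: [0.4955, 0.3475, 0.0995]
ee_rot: [3.142, -0.0, -1.219]
force: [-0.3, -1.1, -0.1]
width: 0.0133
gripper_force: 0.0
```

>>> arm_command(commands=[{"tx":0,"ty":0,"tz":-0.02,"twist":0},{"tx":0,"ty":0,"tz":-0.08,"twist":0},{"tx":0,"ty":0,"tz":-0.16,"twist":0},{"tx":0,"ty":0,"tz":-0.26,"twist":0},{"tx":0,"ty":0,"tz":-0.36,"twist":0},{"tx":0,"ty":0,"tz":-0.46,"twist":0},{"tx":0,"ty":0,"tz":-0.56,"twist":0},{"tx":0,"ty":0,"tz":-0.64,"twist":0}])

```text
t: 3.98
eef_pos: [0.4956, 0.3475, 0.262]
ee_rot: [-3.14, 0.001, -1.219]
force: [0.4, 0.1, -1.2]
width: 0.0097
gripper_force: 20.0
```

```bash
python3 go.py .5582 .0454 .27 -1.447
python3 - <<'E'
from h import *
s=save("scene","s3");t=save("top","t3")
u=proj("scene",get_state()["eef_pos"]);v=proj("top",get_state()["eef_pos"]);print(u,v)
cr=lambda f,u,n:cv2.resize(f[int(u[1])-20:int(u[1])+70,int(u[0])-50:int(u[0])+50,::-1] if n else f[int(u[1])-45:int(u[1])+45,int(u[0])-50:int(u[0])+50,::-1],None,fx=4,fy=4,interpolation=cv2.INTER_CUBIC)
cv2.imwrite("pics/g3.png",np.hstack([cr(s,u,1),cr(t,v,0)]))
E
```

```text
t 3.98 pos [0.4956 0.3475 0.262 ] rot [-3.140e+00  1.000e-03 -1.219e+00] F [ 0.4  0.1 -1.2] w 0.0097
tx 1.221 ty 0.181 tz -0.032 twist 0.072
[218.01658626  95.49224683] [133.55716315 166.89328636]
```

View pics/g3.png

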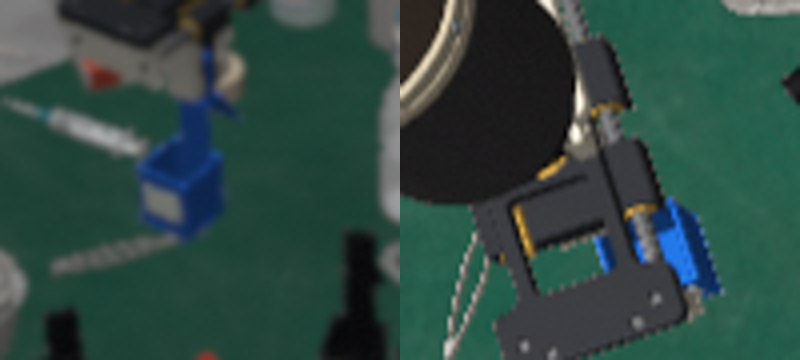

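Grasp is good (width 9.7 mm) and the pot hangs straight in the fingers. I'll carry it high over to the gap in two moves.

>>> arm_command(commands=[{"tx":0.04,"ty":0.0,"tz":-0.03,"twist":0.0},{"tx":0.1,"ty":0.01,"tz":-0.07,"twist":0.01},{"tx":0.18,"ty":0.03,"tz":-0.09,"twist":0.015},{"tx":0.27,"ty":0.05,"tz":-0.09,"twist":0.02},{"tx":0.36,"ty":0.06,"tz":-0.09,"twist":0.025},{"tx":0.45,"ty":0.07,"tz":-0.09,"twist":0.03},{"tx":0.54,"ty":0.08,"tz":-0.09,"twist":0.033},{"tx":0.61,"ty":0.09,"tz":-0.09,"twist":0.036}])

```text
t: 4.75
eef_pos: [0.5267, 0.1937, 0.2821]
ee_rot: [3.141, -0.001, -1.336]
force: [0.5, -0.4, -1.1]
width: 0.0098
gripper_force: 20.0
```

```bash
python3 go.py .557 .046 .28 -1.448
```

```text
t 4.75 pos [0.5267 0.1937 0.2821] rot [ 3.141e+00 -1.000e-03 -1.336e+00] F [ 0.5 -0.4 -1.1] w 0.0098
tx 0.603 ty 0.020 tz 0.008 twist 0.036
```

>>> arm_command(commands=[{"tx":0.1,"ty":0.0,"tz":0.0,"twist":0.005},{"tx":0.2,"ty":0.01,"tz":0.0,"twist":0.01},{"tx":0.3,"ty":0.01,"tz":0.0,"twist":0.02},{"tx":0.4,"ty":0.01,"tz":0.0,"twist":0.03},{"tx":0.5,"ty":0.02,"tz":0.0,"twist":0.036},{"tx":0.57,"ty":0.02,"tz":0.0,"twist":0.036},{"tx":0.603,"ty":0.02,"tz":0.0,"twist":0.036},{"tx":0.603,"ty":0.02,"tz":0.0,"twist":0.036}])

```text
t: 5.42
eef_pos: [0.5573, 0.0464, 0.282]
ee_rot: [3.141, -0.0, -1.449]
force: [0.5, 0.5, -0.4]
width: 0.0099
gripper_force: 20.0
```

```bash
python3 go.py .557 .046 .20 -1.448
python3 - <<'E'
from h import *
s=save("scene","s4");t=save("top","t4")
cr=lambda f,x,y:cv2.resize(f[y:y+100,x:x+95,::-1],None,fx=4.2,fy=4.2,interpolation=cv2.INTER_CUBIC)
cv2.imwrite("pics/g4.png",np.hstack([cr(s,255,140),cr(t,245,115)]))
E
```

```text
t 5.42 pos [0.5573 0.0464 0.282 ] rot [ 3.141 -0.    -1.449] F [ 0.5  0.5 -0.4] w 0.0099
tx 0.002 ty 0.001 tz 0.328 twist -0.000
```

View pics/g4.png

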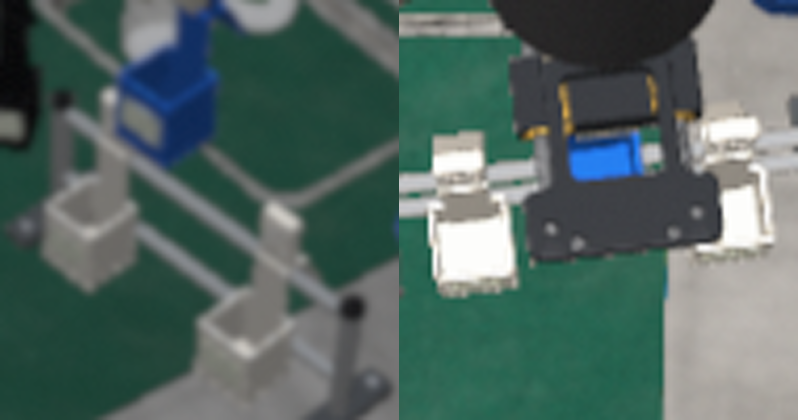

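In the scene half of the picture the pot is square above the gap, and both white pots are undisturbed. I'll check the bar position with the scene camera before lowering.

Run:
```python
from h import *
c=lambda x,y:(255+x/4.2-.4,140+y/4.2-.4)
for p in((62,98),(350,308)): print(atz("scene",c(*p),.115))
for p in((160,176),(230,224),(300,274)): print("bar",atz("scene",c(*p),.1))
print(*(np.round(proj("scene",q)) for q in((.5453,.1717,.115),(.5777,-.0848,.115))))
g=cv2.imread("pics/t3.png",0).astype(float)   # bar profile in top view, unobstructed
for u in(275,280,285,290,295,300):
    col=g[138:170,u];m=col-np.median(col);i=np.arange(138,170)
    print(u,col.astype(int).tolist())
```

```text
[0.54458782 0.17064046 0.115     ]
[ 0.57512423 -0.0869519   0.115     ]
bar [0.56160096 0.08491493 0.1       ]
bar [0.5709444  0.02357466 0.1       ]
bar [ 0.57885951 -0.0368129   0.1       ]
[269. 163.] [338. 212.]
275 [80, 80, 77, 75, 75, 77, 76, 76, 77, 76, 77, 79, 80, 77, 77, 143, 181, 182, 172, 131, 119, 166, 181, 181, 164, 116, 80, 81, 81, 80, 81, 79]
280 [77, 81, 81, 80, 78, 76, 76, 78, 78, 77, 78, 79, 79, 79, 138, 179, 181, 181, 158, 111, 139, 179, 181, 171, 129, 76, 78, 79, 77, 75, 77, 76]
285 [77, 76, 78, 80, 81, 77, 77, 77, 77, 78, 78, 80, 79, 111, 160, 182, 182, 171, 126, 122, 168, 181, 181, 147, 90, 78, 77, 76, 75, 74, 73, 72]
290 [76, 76, 75, 76, 74, 74, 73, 75, 76, 78, 78, 77, 77, 139, 179, 180, 177, 137, 76, 144, 182, 181, 168, 123, 78, 78, 78, 75, 74, 73, 72, 71]
295 [80, 78, 76, 75, 75, 76, 77, 75, 75, 75, 76, 75, 126, 172, 181, 181, 163, 114, 132, 173, 181, 177, 135, 75, 78, 78, 77, 75, 75, 75, 74, 73]
300 [74, 74, 76, 78, 78, 79, 80, 80, 77, 76, 76, 78, 143, 181, 180, 172, 128, 119, 167, 181, 182, 166, 117, 78, 77, 76, 76, 76, 77, 77, 78, 77]
```

>>> arm_command(commands=[{"tx":0.002,"ty":0.006,"tz":0.04,"twist":0},{"tx":0.002,"ty":0.006,"tz":0.09,"twist":0},{"tx":0.002,"ty":0.006,"tz":0.14,"twist":0},{"tx":0.002,"ty":0.006,"tz":0.19,"twist":0},{"tx":0.002,"ty":0.006,"tz":0.24,"twist":0},{"tx":0.002,"ty":0.006,"tz":0.28,"twist":0},{"tx":0.002,"ty":0.006,"tz":0.32,"twist":0},{"tx":0.002,"ty":0.006,"tz":0.34,"twist":0}])

```text
t: 6.18
eef_pos: [0.5554, 0.0485, 0.1953]
ee_rot: [3.14, -0.0, -1.445]
force: [-0.4, 0.6, -1.8]
width: 0.0098
gripper_force: 20.0
```

```bash
python3 go.py .556 .0455 .132 -1.448
```

```text
t 6.18 pos [0.5554 0.0485 0.1953] rot [ 3.14  -0.    -1.445] F [-0.4  0.6 -1.8] w 0.0098
tx 0.012 ty -0.001 tz 0.253 twist 0.001
```

>>> arm_command(commands=[{"tx":0.004,"ty":0,"tz":0.03,"twist":0},{"tx":0.004,"ty":0,"tz":0.07,"twist":0},{"tx":0.004,"ty":0,"tz":0.11,"twist":0},{"tx":0.004,"ty":0,"tz":0.15,"twist":0},{"tx":0.004,"ty":0,"tz":0.19,"twist":0},{"tx":0.004,"ty":0,"tz":0.22,"twist":0},{"tx":0.004,"ty":0,"tz":0.24,"twist":0},{"tx":0.004,"ty":0,"tz":0.25,"twist":0}])

```text
t: 6.85
eef_pos: [0.556, 0.0471, 0.1335]
ee_rot: [3.14, -0.0, -1.446]
force: [-0.1, -0.7, -1.3]
width: 0.0099
gripper_force: 20.0
```

```bash
python3 go.py .5585 .046 .122 -1.448;python3 go.py .5585 .046 .122 -1.448
python3 - <<'E'
from h import *
s=save("scene","s5");t=save("top","t5")
cr=lambda f,x,y:cv2.resize(f[y:y+100,x:x+95,::-1],None,fx=4.2,fy=4.2,interpolation=cv2.INTER_CUBIC)
cv2.imwrite("pics/g5.png",np.hstack([cr(s,255,140),cr(t,245,115)]))
E
```

```text
t 6.85 pos [0.556  0.0471 0.1335] rot [ 3.14  -0.    -1.446] F [-0.1 -0.7 -1.3] w 0.0099
tx 0.006 ty -0.010 tz 0.046 twist 0.001
t 6.85 pos [0.556  0.0471 0.1335] rot [ 3.14  -0.    -1.446] F [-0.1 -0.7 -1.3] w 0.0099
tx 0.006 ty -0.010 tz 0.046 twist 0.001
```

View pics/g5.png

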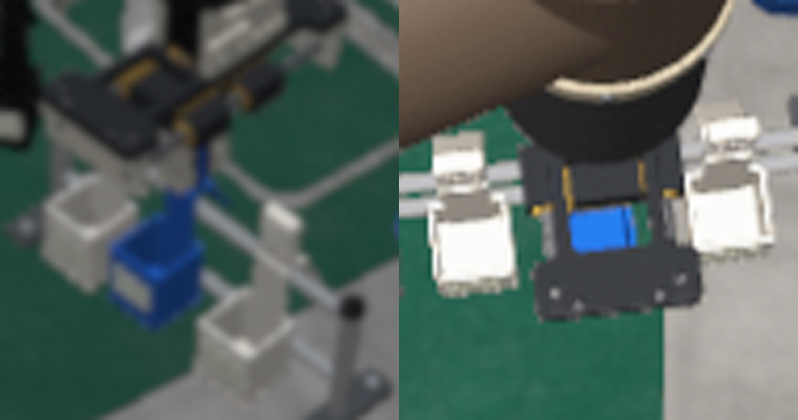

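The box is in front of the bar, the hook tongue is behind it, and nothing is touching. Now I'll shift to the seating offset and lower gently.

>>> arm_command(commands=[{"tx":0.004,"ty":-0.005,"tz":0,"twist":0},{"tx":0.004,"ty":-0.01,"tz":0.01,"twist":0},{"tx":0.004,"ty":-0.01,"tz":0.02,"twist":0},{"tx":0.004,"ty":-0.01,"tz":0.03,"twist":0},{"tx":0.004,"ty":-0.01,"tz":0.04,"twist":0},{"tx":0.004,"ty":-0.01,"tz":0.046,"twist":0},{"tx":0.004,"ty":-0.01,"tz":0.046,"twist":0},{"tx":0.004,"ty":-0.01,"tz":0.046,"twist":0}])

```text
t: 7.62
eef_pos: [0.5588, 0.0465, 0.123]
ee_rot: [3.141, -0.0, -1.446]
force: [0.1, 0.8, -0.5]
width: 0.0098
gripper_force: 20.0
```

>>> arm_command(commands=[{"tx":0,"ty":0,"tz":0.004,"twist":0},{"tx":0,"ty":0,"tz":0.008,"twist":0},{"tx":0,"ty":0,"tz":0.012,"twist":0},{"tx":0,"ty":0,"tz":0.012,"twist":0},{"tx":0,"ty":0,"tz":0.012,"twist":0},{"tx":0,"ty":0,"tz":0.012,"twist":0},{"tx":0,"ty":0,"tz":0.012,"twist":0},{"tx":0,"ty":0,"tz":0.012,"twist":0}])

```text
t: 8.28
eef_pos: [0.5589, 0.0465, 0.1201]
ee_rot: [-3.142, -0.0, -1.446]
force: [-0.2, 0.5, -1.4]
width: 0.0098
gripper_force: 20.0
```

>>> arm_command(commands=[{"tx":0,"ty":0,"tz":0.004,"twist":0},{"tx":0,"ty":0,"tz":0.008,"twist":0},{"tx":0,"ty":0,"tz":0.008,"twist":0},{"tx":0,"ty":0,"tz":0.008,"twist":0},{"tx":0,"ty":0,"tz":0.008,"twist":0},{"tx":0,"ty":0,"tz":0.008,"twist":0},{"tx":0,"ty":0,"tz":0.008,"twist":0},{"tx":0,"ty":0,"tz":0.008,"twist":0}])

```text
t: 8.95
eef_pos: [0.5589, 0.0465, 0.1181]
ee_rot: [-3.142, -0.0, -1.446]
force: [0.3, 0.1, -1.2]
width: 0.0096
gripper_force: 20.0
```

>>> arm_command(commands=[{"tx":0,"ty":0,"tz":0.004,"twist":0},{"tx":0,"ty":0,"tz":0.008,"twist":0},{"tx":0,"ty":0,"tz":0.008,"twist":0},{"tx":0,"ty":0,"tz":0.008,"twist":0},{"tx":0,"ty":0,"tz":0.008,"twist":0},{"tx":0,"ty":0,"tz":0.008,"twist":0},{"tx":0,"ty":0,"tz":0.008,"twist":0},{"tx":0,"ty":0,"tz":0.008,"twist":0}])

```text
t: 9.62
eef_pos: [0.5591, 0.0466, 0.1169]
ee_rot: [-3.141, -0.0, -1.445]
force: [-3.1, 0.2, 6.0]
width: 0.0099
gripper_force: 20.0
```

Contact came at TCP z 0.117, which is the expected seated height. I'll relieve the small sideways push, then open the fingers.

>>> arm_command(commands=[{"tx":0,"ty":0.003,"tz":-0.002,"twist":0},{"tx":0,"ty":0.003,"tz":-0.002,"twist":0},{"tx":0,"ty":0.003,"tz":-0.002,"twist":0},{"tx":0,"ty":0.003,"tz":-0.002,"twist":0},{"tx":0,"ty":0.003,"tz":-0.002,"twist":0},{"tx":0,"ty":0.003,"tz":-0.002,"twist":0},{"tx":0,"ty":0.003,"tz":-0.002,"twist":0},{"tx":0,"ty":0.003,"tz":-0.002,"twist":0}])

```text
t: 10.28
eef_pos: [0.5583, 0.0465, 0.1169]
ee_rot: [-3.141, -0.0, -1.445]
force: [-0.7, -0.2, 5.0]
width: 0.0103
gripper_force: 20.0
```

>>> arm_command(commands=[{"tx":0,"ty":0,"tz":0,"twist":0},{"tx":0,"ty":0,"tz":0,"twist":0},{"tx":0,"ty":0,"tz":0,"twist":0},{"tx":0,"ty":0,"tz":0,"twist":0},{"tx":0,"ty":0,"tz":0,"twist":0},{"tx":0,"ty":0,"tz":0,"twist":0},{"tx":0,"ty":0,"tz":0,"twist":0},{"tx":0,"ty":0,"tz":0,"twist":0}], claw=0.45)

```text
t: 10.95
eef_pos: [0.5581, 0.0464, 0.1165]
ee_rot: [3.142, -0.0, -1.446]
force: [-0.0, 0.3, -0.2]
width: 0.0391
gripper_force: 0.0
```

>>> arm_command(commands=[{"tx":0,"ty":0,"tz":-0.02,"twist":0},{"tx":0,"ty":0,"tz":-0.06,"twist":0},{"tx":0,"ty":0,"tz":-0.12,"twist":0},{"tx":0,"ty":0,"tz":-0.2,"twist":0},{"tx":0,"ty":0,"tz":-0.3,"twist":0},{"tx":0,"ty":0,"tz":-0.4,"twist":0},{"tx":0,"ty":0,"tz":-0.5,"twist":0},{"tx":0,"ty":0,"tz":-0.6,"twist":0}])

```text
t: 11.62
eef_pos: [0.558, 0.0463, 0.2691]
ee_rot: [-3.14, 0.0, -1.445]
force: [1.8, -0.4, -0.5]
width: 0.0395
gripper_force: 0.0
```

>>> arm_command(commands=[{"tx":-0.1,"ty":0,"tz":-0.05,"twist":0},{"tx":-0.2,"ty":0,"tz":-0.05,"twist":0},{"tx":-0.3,"ty":0,"tz":-0.05,"twist":0},{"tx":-0.4,"ty":0,"tz":-0.05,"twist":0},{"tx":-0.5,"ty":0,"tz":-0.05,"twist":0},{"tx":-0.6,"ty":0,"tz":-0.05,"twist":0},{"tx":-0.7,"ty":0,"tz":-0.05,"twist":0},{"tx":-0.8,"ty":0,"tz":-0.05,"twist":0}])

```text
t: 12.28
eef_pos: [0.5329, 0.246, 0.2804]
ee_rot: [-3.141, 0.001, -1.445]
force: [0.2, -0.7, -0.1]
width: 0.0396
gripper_force: 0.0
```

Run:
```python
from fit import *
np.set_printoptions(precision=4,suppress=True)
f=save("top","t6")[:,:,::-1];s=save("scene","s6")[:,:,::-1]
l,t,r,b=270,130,312,185;m=bluemask(f,(l,t,r,b));c=f[t:b,l:r].astype(int);m=(c[...,0]>c[...,1]+25)&(c[...,0]>c[...,2]+40)
print("px",m.sum());q=fit("top",m,np.array([l,t]),[.535,.043,[0,.12]],.082);print(q.x,q.fun)
for a,z in(("top0","t6"),("scene0","s6")):
    A,B=(cv2.imread(f"pics/{n}.png",0).astype(np.float32) for n in(a,z))
    for x,y,w,h in(((248,143,28,45),(310,137,26,42)) if "t"==a[0] else ((262,158,26,54),(300,187,28,50))):
        print(a,cv2.phaseCorrelate(A[y:y+h,x:x+w].copy(),B[y:y+h,x:x+w].copy()))
for n in("blue_pot_mid","white_left_mid","white_right_mid"):
    print(n,[(np.round(k["uv"]).tolist(),round(k["score"],2)) for k in spot_point(n,"scene")],[(np.round(k["uv"]).tolist(),atz("top",k["uv"],.082).round(3),round(k["score"],2)) for k in spot_point(n,"top")])
k=lambda f,x,y:cv2.resize(f[y:y+100,x:x+95],None,fx=4.2,fy=4.2,interpolation=cv2.INTER_CUBIC)
```

```text
px 582
[0.5367 0.0457 0.1393] -0.90065178747778
top0 ((-0.008081701553694032, 0.5117409778551512), 0.9663918117240623)
top0 ((0.6474323923635286, 0.5368465488460039), 0.9839885389853897)
scene0 ((0.58897721450003, -0.05160270176486037), 0.9558954233985869)
scene0 ((-0.0480398543973255, 0.18485801792626333), 0.8389020226796469)
blue_pot_mid [([181.0, 165.0], 0.93), ([215.0, 186.0], 0.85), ([292.0, 200.0], 0.84), ([256.0, 154.0], 0.68)] [([154.0, 240.0], array([0.367, 0.352, 0.082]), 0.95), ([209.0, 230.0], array([0.39 , 0.228, 0.082]), 0.88), ([292.0, 167.0], array([0.535, 0.043, 0.082]), 0.83), ([196.0, 152.0], array([0.569, 0.264, 0.082]), 0.43)]
white_left_mid [([275.0, 186.0], 0.91), ([293.0, 198.0], 0.29)] [([260.0, 173.0], array([0.52 , 0.116, 0.082]), 0.88)]
white_right_mid [([315.0, 210.0], 0.95)] [([324.0, 163.0], array([ 0.543, -0.031,  0.082]), 0.66)]
```

The blue pot hangs at (0.537, 0.046) with yaw 0.14, about 26 mm in front of the bar. The white pots have moved less than a pixel and the gripper is clear.

```bash
python3 -c "
from station import job_done
print(job_done())"
```

```text
the job is handed in; nothing more can be done
None
```

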